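# Refit an air-line filter: element on, bowl pushed in and locked

### The arm

A 6-joint arm with a two-finger parallel gripper is mounted at the origin on a cart in front of the work surface, level with it; the furniture and walls round the work are solid. World frame = base frame: x ahead of the robot, y to its left, z up, the work surface at z = 0. Lengths are in m, angles in rad, forces in N, time in s.
With the tool pointing down it reaches from about 0.325 to 0.9 m from the base axis. Payload 6.1 kg.
Tool frame: the origin (TCP) lies midway between the tips of the shut fingers; the grasp point (between the pads) lies 19 mm behind it; z points along the fingers, y is the line along which they close (so a half turn about z gives the same grasp; the last joint's range is limited). The gripper opens to 85 mm and grips with 20 to 120 N. Pads are 22 mm wide; open, the fingers measure 114 mm over their backs; the gripper's body (76 mm by 85 mm) begins 54 mm behind the grasp point. The pads swing forward as they close: fully open they stand 13 mm farther back than shut.
Start: joints at [-1.251, 0.22, 1.526, -0, 1.395, -0.126], TCP at [0.269, -0.564, 0.231] pointing down, gripper open.
Joint ranges: [-2.98, 2.98], [-0.91, 2.08], [0.09, 2.57], [-1.24, 4.39], [0.2, 2.65], [-2.68, 2.68]. Speed limits (rad/s): [2.57, 2.57, 3.01, 3.14, 3.14, 3.14].

### API

Orientations are given as a unit quaternion [w, x, y, z].
In Python, from workcell import sense, grab_frame, close_job gives the robot as it stands.
- The arm moves only by the tool step_arm, never from a script. Its argument "commands" is a list that holds one entry, the list of rows, each a list of 5 numbers: the gripper command: -1 is fully open, 1 is shut, values between are in proportion, then the shift along the world's x, y, z in cm, then the turn about the world's z in degrees. In form: [[[hand, dx, dy, dz, yaw], ...]]. A call has 1 to 20 rows; each row shifts and turns the commanded pose from where the row before left it; what a row does not reach is not made up. A row lasts 1/12 s, in which the tool goes at most 41.7 mm and 7.16 degrees, less where a joint would pass 70% of its speed; a pose out of reach is approached as far as the arm can. A call with a gripper value outside its range is refused whole. The fingers move at their own pace and stop on an object; the grip force is fixed at half the most. Time passes only in rows, so rows that do not move let the fingers close. It gives the time, the measured TCP pose, the force, the opening and the grip force at its end, in the units of the state.
- sense(): the state, without advancing time (a new reading comes with each control period).
- grab_frame(name): name is "scene" or "top" or "wrist"; returns a dict with "pixels" (384x512x3 uint8, red, green, blue), "camera_matrix" (3x3 intrinsics, pixels), "dist" ([k1, k2, p1, p2, k3] as OpenCV has them; the pictures are not rectified), "T" (4x4, takes a point from camera to world coordinates); the wrist camera has in their place "tool_from_camera" (4x4, takes a point from camera to tool coordinates, whose origin is the TCP and whose axes are the flange's). Camera axes: x right, y down, z forward; pixel columns grow to the right and rows downward; lengths in m; the calibration is good to about 2 mm. A picture is of the moment at which its call begins: read the wrist's pose just before it. There is no depth.
- close_job(): hands the job in; it is judged then, once.
The state is a dict: "time": time; "qpos": joint angles; "qd": joint speeds; "joint_torque": joint torques, N m; "tcp_pos": TCP position; "orientation": TCP orientation; "contact_force": force on the tool from outside, world axes, zero at the start; "ft_torque": the same for the moment, N m; "width": opening from 0.0 (shut) to 1.0 (fully open); "grasp_force": force on a finger pad.
Only numpy, scipy, OpenCV 4.12 (cv2) and the standard library are available. Lean on these libraries where they do the work, as an engineer would, in place of code of your own. Each camera call takes 0.05 s, during which the arm holds its last target. There are 200 camera calls.

### The job

Put the saw's air-line filter back together: slip the filter element over the stem in the upturned filter head that is held in the vice, then set the bowl over it with its two lugs in the slots, push it down against the spring and turn it a quarter turn clockwise until it locks, and let go. Feel it in, do not force it, and leave the other things on the table where they lie.

Things in the scene. Friction and masses are not known exactly. Their poses are not given: they have to be found in the camera images.
- element_mid (a point): Filter element, standing upright loose on the table: white porous tube with a grey cap at each end, 28 mm outside diameter, 55 mm tall, 13 mm bore right through, same either way up, 30 g. The point is its centre, half-way up (27.5 mm above its foot). z is its axis.
- bowl_hex (a point): Filter bowl, loose, standing on its open mouth: grey metal cup, 250 g. Point: centre of the solid hexagon on its top by which it is gripped and turned, 34 mm across flats, 24 mm tall, 76 mm above the rim. 12 mm below the point is a shoulder 48 mm wide; above the hexagon a brass nipple 12 mm wide, 12 mm high. x through the two lugs; one pair of flats faces +-y, the others 60 degrees on; z up.
- bowl_rim (a point): The same bowl: centre of its open rim. Outside 48 mm, inside 41 mm wide, 60 mm deep. The lowest 4 mm are a plain pilot with a rounded edge; from 4 to 9 mm above the rim two opposite lugs, 37 degrees wide, reach 29 mm from the axis along +x and -x. A raised rib on the wall stands above each lug; dark sight windows are at 90 degrees to them.
- filter_head: Aluminium filter head, upside down in a small drill vice (both fixed; about 190 x 120 mm, screw 30 mm longer; nothing higher than the mouth, 110 mm above the table). Origin: centre of the mouth, level with the top of its 74 mm collar; z up, x along the vice screw, away from its handle. The head cracks: keep bowl on head under 60 N, and the element on head or bowl under 40 N.
- collar_top (a point): Centre of the mouth. Bayonet collar, bore 50 mm, clamped in the head at an angle that differs: its two opposite slots (48 degrees wide, 62 mm across) are centred 75 degrees anticlockwise from head +-x, give or take 25; a raised rib outside marks each, so look or feel. Lugs drop through with 4 degrees and 1 mm of play. Lugs resting on the collar instead: rim 4 mm below the mouth.
- roof_level (a point): On the axis, level with the underside of the collar's roof, 7 mm below the mouth. From the slot a lug runs 75 degrees clockwise (seen from above) under this roof, then the spring lifts it 2.5 mm into a pocket (a dot outside marks it); a wall stops it 3 degrees past. Locked: rim 13.5 mm below the mouth, bowl_hex 62.5 mm above it; unlocked in the slot it stands 4 mm higher.
- seal_face (a point): Centre of the unpressed face of the sealing ring on its spring, 9.5 mm below the mouth, where the bowl's rim meets it. It pushes back with 4.7 N at first and 1.5 N more per mm. Lugs pass under the roof only with the rim 16 mm or more below the mouth (14.5 N); the spring is solid at 18.5 mm (18 N). The ring gives down only and does not turn.
- stem_seat (a point): Flat seat of the filter element inside the head, 31 mm wide, 20 mm below the mouth, on its axis. From it rises a brass stem, 9.4 mm thick, 27 mm tall with a tapered tip. Seated, the element's centre is 7.5 mm and its top 35 mm above the mouth.
- spanner_24: Bystander: loose double open-end steel spanner, 187 x 49 x 8 mm, flat on the table; origin under its centre. Leave it.
- tape_measure: Bystander: loose yellow tape measure standing on edge, 40 x 80 x 68 mm; origin under its centre. Leave it.
- blade_flange: Bystander: loose round steel blade flange, 70 mm wide, 22 mm high, hub up; origin under its centre. Leave it.
Things that resemble listed ones, but are neither listed nor needed, are in the scene too. Leave any blue look-alike of the part that bears element_mid alone. Of the things that look like the part that bears bowl_hex, the larger one is meant.

How it is judged:
On the way, in this order (a step that is already met when the one before it is completed fails the run):
1. the filter element stands on its seat over the stem, released, the bowl not yet over it (horizontal distance between element_mid and filter_head below 0.005 m and z of element_mid in the frame of filter_head between 0.0045 and 0.0105 m and angle between element_mid's own z axis and vertical below 0.12 rad and contact force between the fingers and element below 0.1 N and horizontal distance between bowl_hex and filter_head above 0.05 m), for 0.2 s.
2. the bowl stands over the element with its lugs down through the slots, pushed in against the spring (horizontal distance between element_mid and filter_head below 0.005 m and z of element_mid in the frame of filter_head between 0.0045 and 0.0105 m and angle between element_mid's own z axis and vertical below 0.12 rad and horizontal distance between bowl_rim and filter_head below 0.004 m and z of bowl_hex in the frame of filter_head below 0.061 m and angle between the x axis of bowl_hex and the x axis of filter_head, either way round above 0.7 rad), for 0.05 s.
At the end, for the whole second after the job is handed in: Element on its seat (within 5 mm of the axis, centre 4.5 to 10.5 mm above the mouth, 0.12 rad of upright); bowl locked over it (hexagon centre 61.2 to 64.2 mm above the mouth, rim within 4 mm of the axis, lug axis within 0.6 rad of head x, tilt under 0.06 rad), at rest (horizontal distance between element_mid and filter_head below 0.005 m and z of element_mid in the frame of filter_head between 0.0045 and 0.0105 m and angle between element_mid's own z axis and vertical below 0.12 rad and horizontal distance between bowl_rim and filter_head below 0.004 m and z of bowl_hex in the frame of filter_head between 0.0612 and 0.0642 m and angle between the x axis of bowl_hex and the x axis of filter_head, either way round below 0.6 rad and angle between bowl_hex's own z axis and vertical below 0.06 rad and linear speed of bowl below 0.01 m/s); the robot touches nothing.
It fails at once if more than 60 N between the bowl and the head (contact force between bowl and filter_head above 60 N).
It fails at once if more than 40 N between the element and the head (contact force between element and filter_head above 40 N).
It fails at once if more than 40 N between the bowl and the element (contact force between bowl and element above 40 N).
It fails at once if spanner, tape measure or blade flange moved by more than 30 mm (distance of any of spanner_24, tape_measure, blade_flange from where it was at the start of the episode above 0.03 m).
It also fails if it takes over 72 s, if anything falls off the work surface, if the arm or the gripper's body presses on something with over 40 N, if the wrist force passes 120 N, or if a joint passes its speed limit or range.

## Working session

There is one attempt and no reset: what is moved stays moved. The work goes in short steps, Python scripts to look and compute and a tool call to move; the robot and the scene stay as the last step left them, time stands still between calls to the robot, and variables do not carry over. Pictures are saved under pics/ and viewed, at most 10 in all, crops included, and the job is handed in when it is done.

Besides the shell and the picture viewer there is one more tool, called in YAML: its name, and indented under it one key for each argument. step_arm: Moves the arm, as the interface text tells. Its arguments: {"type":"object","properties":{"commands":{"type":"array"}},"required":["commands"]}

```bash
mkdir -p pics
cat > h.py <<'E'
import numpy as np, cv2
from workcell import sense, grab_frame, close_job
def save(n,f):
    cv2.imwrite('pics/'+n+'.png',cv2.cvtColor(f['pixels'],cv2.COLOR_RGB2BGR)); np.savez('pics/'+n+'.npz',**{k:np.array(v) for k,v in f.items()})
def load(n): return dict(np.load('pics/'+n+'.npz'))
def ray(f,u,v):
    p=cv2.undistortPoints(np.array([[[u,v]]],float),np.array(f['camera_matrix']),np.array(f['dist']))[0,0]
    T=np.array(f['T']); d=T[:3,:3]@np.array([p[0],p[1],1.]); return T[:3,3],d
def onz(f,u,v,z):
    o,d=ray(f,u,v); return o+d*(z-o[2])/d[2]
def proj(f,P):
    T=np.linalg.inv(np.array(f['T'])); r,_=cv2.Rodrigues(T[:3,:3])
    return cv2.projectPoints(np.array(P,float).reshape(-1,1,3),r,T[:3,3],np.array(f['camera_matrix']),np.array(f['dist']))[0][:,0]
E
python3 - <<'E'
from h import *
a=grab_frame('scene');b=grab_frame('top');save('s0',a);save('t0',b)
for f in(a,b):print(np.round(f['T'],3).tolist(),np.round(f['camera_matrix'],1).tolist(),f['dist'])
im=np.vstack([a['pixels'],b['pixels']])
print(sense())
E
```

```text
[[-0.829, -0.348, 0.438, 0.115], [-0.559, 0.482, -0.674, 0.843], [0.023, -0.804, -0.595, 0.714], [0.0, 0.0, 0.0, 1.0]] [[450.5, 0.0, 255.2], [0.0, 450.5, 184.6], [0.0, 0.0, 1.0]] [-0.18029295  0.          0.          0.          0.        ]
[[0.01, -0.992, 0.125, 0.457], [-1.0, -0.011, -0.006, 0.131], [0.007, -0.125, -0.992, 0.918], [0.0, 0.0, 0.0, 1.0]] [[349.3, 0.0, 253.9], [0.0, 349.3, 182.5], [0.0, 0.0, 1.0]] [-0.10738685  0.          0.          0.          0.        ]
{'time': 0.1, 'qpos': array([-1.25110794e+00,  2.21129403e-01,  1.52749679e+00, -2.18995959e-05,
        1.39470440e+00, -1.26113917e-01]), 'qd': array([-0.00127863, -0.00110251, -0.00208478, -0.00068622, -0.00062849,
        0.00166227]), 'joint_torque': array([ 2.23910996e-03, -4.98239601e+01, -3.90549123e+01, -3.11067488e-04,
        5.62629401e-03, -3.11245583e-05]), 'tcp_pos': array([ 0.26929838, -0.5634032 ,  0.23031966]), 'orientation': array([-8.63863718e-04,  9.75259432e-01,  2.21061724e-01, -9.47025279e-05]), 'contact_force': array([0.94905831, 0.14491722, 0.23073107]), 'ft_torque': array([ 0.0214858 ,  0.04543635, -0.03382626]), 'grasp_force': 0.0, 'width': 1.0026627828324017}
```

View pics/t0.png

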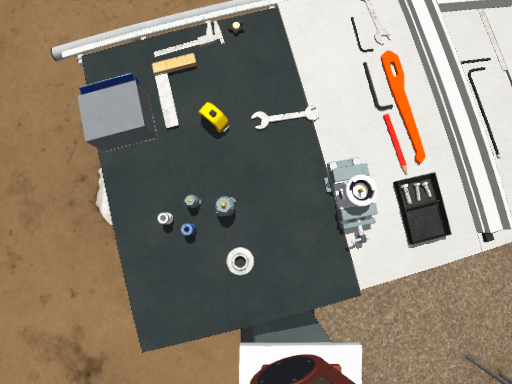

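View pics/s0.png

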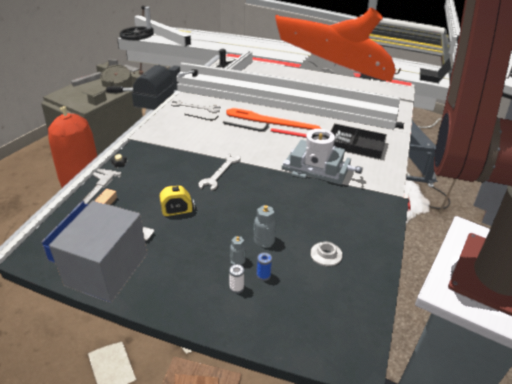

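Candidates in the top view are: white element (165,218) against blue look-alike (188,229), and large bowl (225,206) against small bowl (191,201). The head is at (357,190), the vice handle at (358,240), and the bystanders are the flange (240,261), tape (214,117) and spanner (285,117). I choose the white element and the large bowl. Next is a close crop to check.

Run:
```python
from h import *
b=load('t0')['pixels'][...,::-1];a=load('s0')['pixels'][...,::-1]
c1=cv2.resize(b[180:250,145:265],(396,231),interpolation=3);c2=cv2.resize(b[150:250,315:390],(396,528),interpolation=2)
c3=cv2.resize(a[195:300,220:350],(396,320),interpolation=2)
im=np.zeros((600,800,3),np.uint8);im[:231,:396]=c1;im[240:560,:396]=c3;im[:528,400:796]=c2
cv2.imwrite('pics/c0.png',im)
f=load('t0')
print('el top',onz(f,165,218,.055),'bowl',onz(f,225,206,.088),'head',onz(f,359,190,.110),'handle',onz(f,358,240,.03))
for p in[(188,229),(191,201),(240,261)]:print(onz(f,*p,.05))
```

```text
el top [0.47482829 0.34482505 0.055     ] bowl [0.50460392 0.19408997 0.088     ] head [ 0.54384585 -0.12141101  0.11      ] handle [ 0.42426919 -0.14105218  0.03      ]
[0.4486709  0.28760535 0.05      ]
[0.51817538 0.28215968 0.05      ]
[0.37234665 0.15781647 0.05      ]
```

View pics/c0.png

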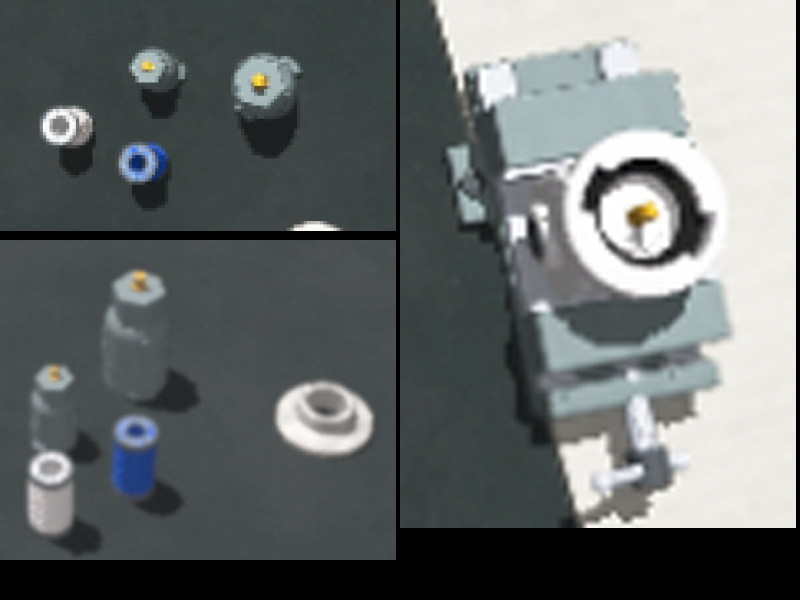

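The crop confirms both: the white tube at crop (66,125) is the element, and the wide lugged cup at (262,82) is the large bowl. The head's collar is at (645,212), with dark slots near (600,180) and (705,215).

```bash
cat >> h.py <<'E'
from scipy.spatial.transform import Rotation as R
def wrist(n):
    s=sense(); f=grab_frame('wrist'); q=s['orientation']; T=np.eye(4)
    T[:3,:3]=R.from_quat([q[1],q[2],q[3],q[0]]).as_matrix();T[:3,3]=s['tcp_pos']
    f['T']=T@np.array(f['tool_from_camera']); save(n,f); return f
E
python3 - <<'E'
from h import *
f=wrist('w0');print(np.round(f['tool_from_camera'],3).tolist(),np.round(f['camera_matrix']).tolist(),f['dist'])
E
```

```text
[[-0.0, -0.956, -0.292, 0.073], [1.0, 0.0, -0.001, -0.0], [0.001, -0.292, 0.956, -0.143], [0.0, 0.0, 0.0, 1.0]] [[299.0, 0.0, 259.0], [0.0, 299.0, 185.0], [0.0, 0.0, 1.0]] [-0.04270464  0.          0.          0.          0.        ]
```

step_arm:
  commands:
    - [[-1,2,4,1,-3],[-1,2,3.6,1,-3],[-1,2,3.6,1,-3],[-1,2,3.6,1,-3],[-1,2,3.6,1,-3],[-1,2,3.6,1,-3],[-1,2,3.6,1,-3],[-1,2,3.6,1,-3],[-1,2,3.6,1,-1.5],[-1,2,3.6,1,0],[-1,1,3.6,0,0],[-1,0,3.6,0,0],[-1,0,0,0,0],[-1,0,0,0,0]]

```text
time: 1.32
tcp_pos: [0.4748, -0.1353, 0.3289]
orientation: [0.0, 1.0, 0.002, 0.0]
contact_force: [1.3, 0.2, 0.1]
width: 1.002
grasp_force: 0.0
```

Run:
```python
from h import *
f=wrist('w1')
p=proj(f,[.545,-.121,.11])[0];print(p)
u,v=p.astype(int);c=f['pixels'][max(0,v-80):v+80,max(0,u-80):u+80,::-1]
cv2.imwrite('pics/w1c.png',cv2.resize(c,None,fx=3.7,fy=3.7,interpolation=2));print(max(0,u-80),max(0,v-80),c.shape)
```

```text
[246.96781316  95.85625159]
166 15 (160, 160, 3)
```

View pics/w1c.png

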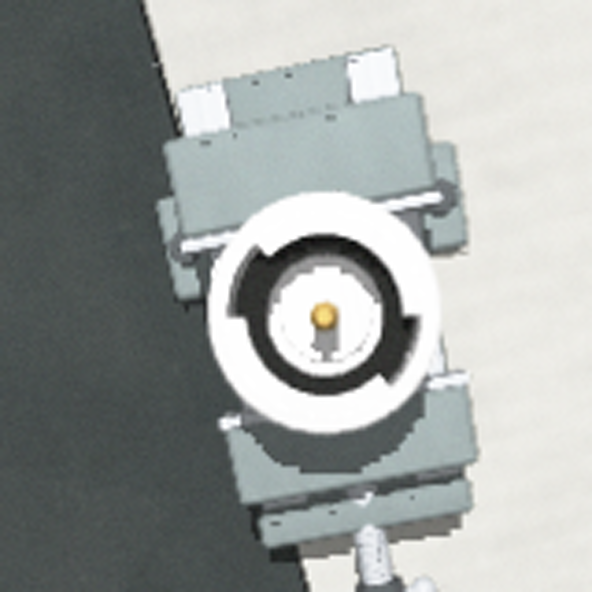

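step_arm:
  commands:
    - [[-1,0,4,0,0],[-1,0,4,0,0],[-1,0,4,0,0],[-1,0,4,0,0],[-1,0,4,0,0],[-1,0,4,0,0],[-1,0,4,0,0],[-1,-0.5,4,-1,0],[-1,-0.5,4,-1,0],[-1,-0.5,3,-1,0],[-1,-0.5,2,-1,0],[-1,0,0,0,0],[-1,0,0,0,0]]

```text
time: 2.45
tcp_pos: [0.4547, 0.2723, 0.2877]
orientation: [0.001, 1.0, 0.001, -0.001]
contact_force: [0.4, -0.2, 1.0]
width: 1.001
grasp_force: 0.0
```

The picture shows the collar ring centred at crop (325,313), slots at upper left (265,250)-(232,315) and lower right (417,320)-(385,383), and the brass stem at (325,316). I'll measure these precisely, and look at the parts from here.

Run:
```python
from h import *
f=load('w1'); g=cv2.cvtColor(f['pixels'],cv2.COLOR_RGB2GRAY).astype(np.float32)
# collar: plane-rectify by sampling z=.11
def grid(cx,cy,z,r,n):
    s=np.linspace(-r,r,n);X,Y=np.meshgrid(s,s);P=np.c_[cx+X.ravel(),cy+Y.ravel(),np.full(X.size,z)]
    p=proj(f,P).astype(np.float32);return cv2.remap(g,p[:,0].reshape(n,n),p[:,1].reshape(n,n),1)
G=grid(.545,-.121,.11,.05,401)   # 0.25mm/px, col=x,row=y
m=(G>235).astype(np.uint8);m=cv2.morphologyEx(m,cv2.MORPH_OPEN,np.ones((25,25)))
cs,_=cv2.findContours(m,0,1);c=max(cs,key=cv2.contourArea);
h=cv2.convexHull(c);(x,y),r=cv2.minEnclosingCircle(c);e=cv2.fitEllipse(h);print('circle',r*.25,e)
cx,cy=.545+(e[0][0]-200)*.00025,-.121+(e[0][1]-200)*.00025;print('mouth',cx,cy)
for rr in(.028,.0285,.029):
    a=np.deg2rad(np.arange(0,360,1.));p=proj(f,np.c_[cx+rr*np.cos(a),cy+rr*np.sin(a),np.full(a.size,.11)]).astype(np.float32)
    v=cv2.remap(g,p[:,0].reshape(1,-1),p[:,1].reshape(1,-1),1)[0];d=v<175
    print(rr,[(i,'dark' if d[i] else 'light') for i in range(360) if d[i]!=d[i-1]])
# brass tip
hsv=cv2.cvtColor(f['pixels'],cv2.COLOR_RGB2HSV);mm=cv2.inRange(hsv,(12,120,80),(30,255,255));mm[:,:190]=0;mm[150:]=0
M=cv2.moments(mm,True);print('stem',onz(f,M['m10']/M['m00'],M['m01']/M['m00'],.116),M['m00'])
# now parts
f=wrist('w2');cv2.imwrite('pics/w2v.png',f['pixels'][...,::-1])
```

```text
circle 33.76692199707031 ((235.4910888671875, 145.16397094726562), (177.61001586914062, 258.683837890625), 159.45089721679688)
mouth 0.5538727722167969 -0.13470900726318358
0.028 [(75, 'dark'), (122, 'light'), (166, 'dark'), (168, 'light'), (193, 'dark'), (238, 'light'), (280, 'dark'), (314, 'light'), (322, 'dark'), (329, 'light')]
0.0285 [(75, 'dark'), (123, 'light'), (190, 'dark'), (237, 'light'), (280, 'dark'), (313, 'light'), (322, 'dark'), (328, 'light')]
0.029 [(76, 'dark'), (125, 'light'), (188, 'dark'), (236, 'light'), (280, 'dark'), (312, 'light'), (321, 'dark'), (327, 'light')]
stem [ 0.54030392 -0.12828146  0.116     ] 34.0
```

View pics/w2v.png

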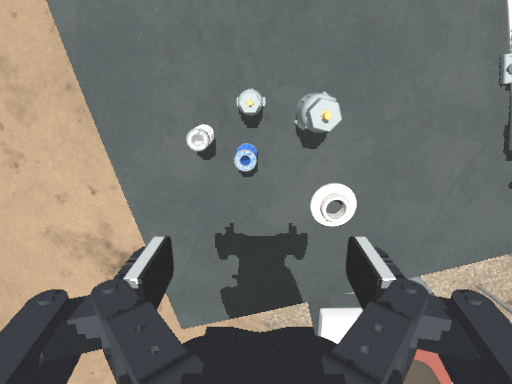

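The picture shows the element at (199,138), the blue look-alike at (246,158), the small bowl at (250,102), the large bowl at (320,114) with its lugs near (328,97) and (300,125), and the flange at (334,205).

Run:
```python
from h import *
f=load('w1'); g=cv2.cvtColor(f['pixels'],cv2.COLOR_RGB2GRAY).astype(np.float32)
cx,cy=.5403,-.1283
from scipy.optimize import least_squares
a=np.deg2rad(np.arange(0,360,1.));rs=np.arange(.020,.034,.0001)
for it in range(3):
    A,RR=np.meshgrid(a,rs,indexing='ij');p=proj(f,np.c_[(cx+RR*np.cos(A)).ravel(),(cy+RR*np.sin(A)).ravel(),np.full(A.size,.11)]).astype(np.float32)
    V=cv2.remap(g,p[:,0].reshape(1,-1),p[:,1].reshape(1,-1),1)[0].reshape(A.shape)
    edge=np.array([rs[np.where(v<150)[0].max()] if (v<150).any() else 0 for v in V])
    k=(edge>.022)&(edge<.0275);X=np.c_[cx+edge*np.cos(a),cy+edge*np.sin(a)][k]
    s=least_squares(lambda q:np.hypot(X[:,0]-q[0],X[:,1]-q[1])-q[2],[cx,cy,.025],loss='soft_l1',f_scale=.0005).x
    cx,cy=s[:2];print(s,k.sum())
d=edge>.0282
print([(i,bool(d[i])) for i in range(360) if d[i]!=d[i-1]]);print(np.round(edge[::10]*1e3,1))
print('ctr by eye',onz(f,253.8,99.6,.11))
for p in[(182,245),(440,197)]:print(onz(f,166+p[0]/3.7,15+p[1]/3.7,.08))
f=load('w2');g=f['pixels']
hsv=cv2.cvtColor(g,cv2.COLOR_RGB2HSV);mm=cv2.inRange(hsv,(12,100,80),(30,255,255))
n,l,st,ce=cv2.connectedComponentsWithStats(mm)
for i in range(1,n):
    if st[i,4]>5 and st[i,1]<200: print('brass',ce[i],st[i,4],onz(f,*ce[i],.098))
c=np.hstack([cv2.resize(g[80:150,290:350,::-1],(480,560),interpolation=2),cv2.resize(g[115:165,180:220,::-1],(320,400),interpolation=2).repeat(1,0)[:400] if 0 else cv2.copyMakeBorder(cv2.resize(g[115:165,180:220,::-1],(320,400),interpolation=2),0,160,0,0,0)])
cv2.imwrite('pics/w2c.png',c)
```

```text
Traceback (most recent call last):
cv2.error: OpenCV(4.12.0) /io/opencv/modules/imgproc/src/imgwarp.cpp:1713: error: (-215:Assertion failed) dst.cols < SHRT_MAX && dst.rows < SHRT_MAX && src.cols < SHRT_MAX && src.rows < SHRT_MAX in function 'remap'
```

```bash
cat > m.py <<'E'
from h import *
from scipy.optimize import least_squares
def mouth(f,cx,cy,z=.11,thr=150):
    g=cv2.cvtColor(f['pixels'],cv2.COLOR_RGB2GRAY).astype(np.float32)
    a=np.deg2rad(np.arange(0,360,1.));rs=np.arange(.020,.034,.0001)
    for it in range(3):
        A,RR=np.meshgrid(a,rs,indexing='ij');p=proj(f,np.c_[(cx+RR*np.cos(A)).ravel(),(cy+RR*np.sin(A)).ravel(),np.full(A.size,z)]).astype(np.float32)
        V=cv2.remap(g,p[:,0].reshape(A.shape),p[:,1].reshape(A.shape),1)
        edge=np.array([rs[np.where(v<thr)[0].max()] if (v<thr).any() else 0 for v in V])
        k=(edge>.022)&(edge<.0275);X=np.c_[cx+edge*np.cos(a),cy+edge*np.sin(a)][k]
        s=least_squares(lambda q:np.hypot(X[:,0]-q[0],X[:,1]-q[1])-q[2],[cx,cy,.025],loss='soft_l1',f_scale=.0005).x
        cx,cy=s[:2]
    d=edge>.0282
    print(s,k.sum(),[(i,bool(d[i])) for i in range(360) if d[i]!=d[i-1]]);print(np.round(edge[::10]*1e3,1))
E
python3 - <<'E'
from m import *
f=load('w1');mouth(f,.5403,-.1283)
print('ctr by eye',onz(f,253.8,99.6,.11))
for p in[(182,245),(440,197)]:print(onz(f,166+p[0]/3.7,15+p[1]/3.7,.08))
f=load('w2');g=f['pixels']
hsv=cv2.cvtColor(g,cv2.COLOR_RGB2HSV);mm=cv2.inRange(hsv,(12,100,80),(30,255,255))
n,l,st,ce=cv2.connectedComponentsWithStats(mm)
for i in range(1,n):
    if st[i,4]>5 and st[i,1]<200: print('brass',ce[i],st[i,4],onz(f,*ce[i],.098))
c=np.hstack([cv2.resize(g[80:150,290:350,::-1],(480,560),interpolation=2),cv2.copyMakeBorder(cv2.resize(g[115:165,180:220,::-1],(320,400),interpolation=2),0,160,0,0,0)])
cv2.imwrite('pics/w2c.png',c)
E
```

```text
[ 0.5404016  -0.12828714  0.02461829] 268 [(45, True), (91, False), (225, True), (271, False)]
[24.7 24.7 24.5 24.7 24.6 30.2 30.1 30.2 30.1 29.5 24.6 24.6 24.4 24.5
 24.4 24.5 24.7 24.7 24.7 24.8 24.7 24.6 24.6 29.7 29.5 29.7 29.7 29.1
 24.5 24.6 24.5 24.5 24.5 24.6 24.6 24.6]
ctr by eye [ 0.5408054  -0.12895957  0.11      ]
[ 0.56235012 -0.08026854  0.08      ]
[ 0.57795636 -0.16680887  0.08      ]
brass [248.83333333 104.33333333] 6 [0.51597398 0.28301039 0.098     ]
brass [324.27777778 115.55555556] 36 [0.50432981 0.20076118 0.098     ]
```

View pics/w2c.png

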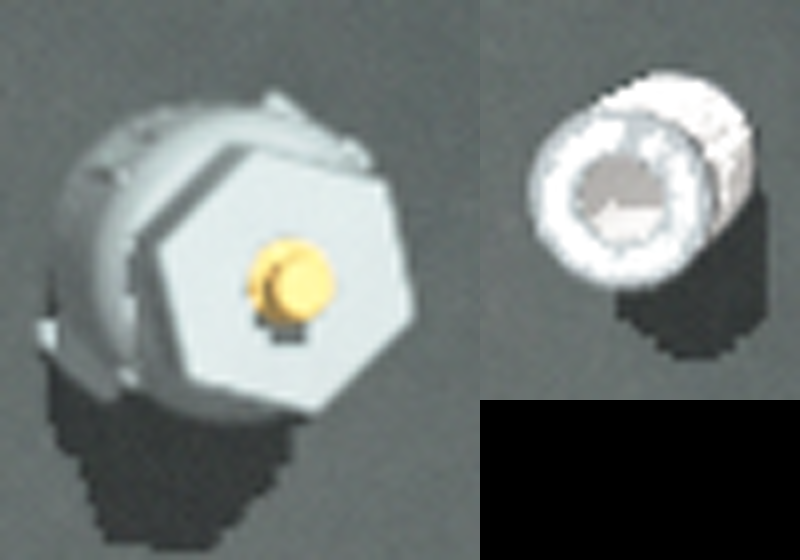

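The large bowl's hexagon is sharp and its lugs lie at lower left (70,360) and upper right (320,125). The element's top ring is centred at crop (622,198).

Run:
```python
from m import *
f=load('w2')
pts=np.array([(243,148),(385,183),(413,318),(318,412),(190,380),(158,245)])/8+[290,80]-.5+.0625*0
W=np.array([onz(f,*p,.088) for p in pts]);c=W.mean(0);print('hex',c)
d=W-c;print(np.rad2deg(np.arctan2(d[:,1],d[:,0])),np.hypot(d[:,0],d[:,1]))
an=np.rad2deg(np.arctan2(d[:,1],d[:,0]));print('corner mod60',np.rad2deg(np.angle(np.exp(1j*np.deg2rad(an*6)).mean()))/6)
L=[onz(f,*(np.array(p)/8+[290,80]-.5),.009)[:2] for p in[(280,95),(370,160),(40,335),(120,385)]]
for l in L: print('lug',np.rad2deg(np.arctan2(l[1]-c[1],l[0]-c[0])),np.hypot(*(l-c[:2])))
print('el',onz(f,(622-480)/8+180-.5,198/8+115-.5,.055))
for p in[(246,160)]:print('blue',onz(f,*p,.055))
```

```text
hex [0.50452031 0.19775998 0.088     ]
[  20.80762902  -44.16136259 -104.74825216 -161.95766971  137.30751449
   74.59601016] [0.01942269 0.01893627 0.01915232 0.01908153 0.01864422 0.01875606]
corner mod60 16.962381408056082
lug -29.395175030617033 0.029516795576362533
lug -63.61855141373562 0.03411264325995865
lug 120.32777600702768 0.028851762763202008
lug 155.36317854933412 0.025450580102225718
el [0.47185973 0.34977374 0.055     ]
blue [0.44516492 0.28864956 0.055     ]
```

Mouth centre (0.5404,-0.1283), slots at 68°. Bowl at (0.5045,0.1978), lug axis -43°. Element at (0.472,0.350). I'll approach the element with yaw 90° and check it from close up.

step_arm:
  commands:
    - [[-1,0.13,0.6,-0.8,7],[-1,0.13,0.6,-0.8,7],[-1,0.13,0.6,-0.8,7],[-1,0.13,0.6,-0.8,7],[-1,0.13,0.6,-0.8,7],[-1,0.13,0.6,-0.8,7],[-1,0.13,0.6,-0.8,7],[-1,0.13,0.6,-0.8,7],[-1,0.13,0.6,-0.8,7],[-1,0.13,0.6,-0.8,7],[-1,0.13,0.6,-0.8,7],[-1,0.13,0.6,-0.8,7],[-1,0.13,0.55,-0.8,6],[-1,0,0,0,0],[-1,0,0,0,0]]

```text
time: 3.75
tcp_pos: [0.4726, 0.3489, 0.1851]
orientation: [0.0, 0.709, 0.706, -0.0]
contact_force: [-0.2, 0.3, 0.5]
width: 1.002
grasp_force: 0.0
```

Run:
```python
from m import *
f=wrist('w3');print(sense()['tcp_pos'])
g=f['pixels'];hsv=cv2.cvtColor(g,cv2.COLOR_RGB2HSV)
p=proj(f,[.472,.35,.055])[0];print(p)
u,v=p.astype(int);c=g[v-40:v+40,u-40:u+40,::-1];cv2.imwrite('pics/w3c.png',cv2.resize(c,None,fx=6,fy=6,interpolation=2));print(u-40,v-40)
m=cv2.inRange(hsv[v-40:v+40,u-40:u+40],(0,0,150),(180,60,255))
cs,h=cv2.findContours(m,cv2.RETR_CCOMP,1)
for k,x in enumerate(cs):
    if cv2.contourArea(x)>60:
        e=cv2.fitEllipse(x);print('hole' if h[0][k][3]>=0 else 'out',e,onz(f,e[0][0]+u-40,e[0][1]+v-40,.055))
```

```text
[0.47266107 0.34918507 0.18558702]
[260.61668264 174.10714767]
220 134
out ((41.14420700073242, 35.57200241088867), (27.874380111694336, 39.45855712890625), 178.30621337890625) [0.47251057 0.35441234 0.055     ]
```

View pics/w3c.png

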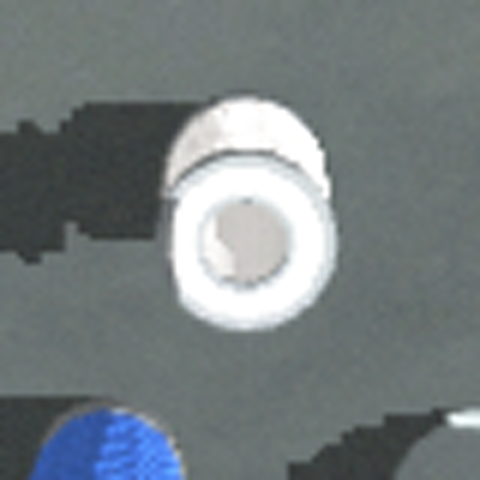

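The crop shows the element's top ring centred at about (251,241) crop, which matches the prediction within 0.5 mm. The blue look-alike is clear of the fingers. Grasping.

step_arm:
  commands:
    - [[-1,-0.1,0.1,-4,0],[-1,0,0,-4,0],[-1,0,0,-4,0],[-1,0,0,-2.5,0],[-1,0,0,-1.4,0],[-1,0,0,0,0],[0.4,0,0,0,0],[0.4,0,0,0,0],[0.4,0,0,0,0],[1,0,0,0,0],[1,0,0,0,0],[1,0,0,0,0],[1,0,0,0,0],[1,0,0,0,0]]

```text
time: 4.97
tcp_pos: [0.4718, 0.3522, 0.0278]
orientation: [0.0, 0.707, 0.707, 0.001]
contact_force: [-0.3, -0.2, 6.5]
width: 0.301
grasp_force: 58.8
```

step_arm:
  commands:
    - [[1,0,0,1,0],[1,0,0,3,0],[1,0,0,4,0],[1,0,0,4,0],[1,0,0,4,0],[1,0,0,4,0],[1,0,0,2,0],[1,0,0,0,0],[1,0,0,0,0]]

```text
time: 5.72
tcp_pos: [0.4713, 0.352, 0.2486]
orientation: [0.001, 0.707, 0.707, 0.002]
contact_force: [-1.0, -0.1, -1.3]
width: 0.304
grasp_force: 59.1
```

Run:
```python
from m import *
s=sense();print(s['tcp_pos'],s['contact_force'],s['width'])
f=wrist('w4');q=s['tcp_pos']
print(proj(f,[q,q+[0,0,.029],q+[0,0,-.026]]))
u,v=proj(f,[q+[0,0,.029]])[0].astype(int);c=f['pixels'][v-60:v+60,u-80:u+80,::-1];cv2.imwrite('pics/w4c.png',cv2.resize(c,None,fx=5,fy=5,interpolation=2));print(u-80,v-60)
```

```text
[0.47130852 0.35202361 0.24863762] [-0.961273   -0.09512267 -1.32247186] 0.3035690539681582
[[262.55035147 239.42782115]
 [263.43850341 270.11822176]
 [261.98003569 219.74820871]]
183 210
```

View pics/w4c.png

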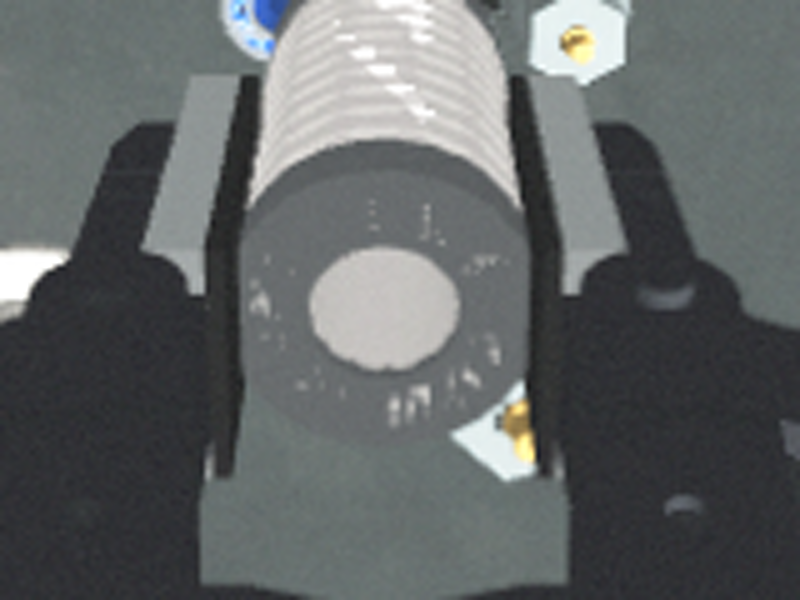

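The element sits central between the pads: its hole is at crop (385,308), about 1.5 mm towards tool -x. Carrying it over the head.

step_arm:
  commands:
    - [[1,0.3,-1,0,0],[1,0.6,-2.5,0,0],[1,0.6,-3.7,0,0],[1,0.6,-3.7,0,0],[1,0.6,-3.7,0,0],[1,0.6,-3.7,0,0],[1,0.6,-3.7,0,0],[1,0.6,-3.7,0,0],[1,0.6,-3.7,0,0],[1,0.6,-3.7,0,0],[1,0.6,-3.7,0,0],[1,0.6,-3.7,0,0],[1,0,-3.6,-2,0],[1,0,-2.5,-3,0],[1,0,-1,-3,0],[1,0,0,0,0],[1,0,0,0,0],[1,0,0,0,0]]

```text
time: 7.27
tcp_pos: [0.5393, -0.1241, 0.166]
orientation: [-0.001, 0.707, 0.707, -0.0]
contact_force: [-0.2, 0.8, 0.5]
width: 0.3
grasp_force: 59.1
```

Run:
```python
from m import *
s=sense();print(s['tcp_pos'],s['contact_force'])
```

```text
[ 0.53928549 -0.12408617  0.16603706] [-0.18204585  0.75138947  0.51281522]
```

step_arm:
  commands:
    - [[1,0.1,-0.25,-0.5,0],[1,0,0,-0.5,0],[1,0,0,0,0],[1,0,0,0,0]]

```text
time: 7.6
tcp_pos: [0.5408, -0.1264, 0.1563]
orientation: [0.0, 0.706, 0.708, 0.0]
contact_force: [0.0, -0.5, -0.8]
width: 0.3
grasp_force: 59.1
```

Run:
```python
from m import *
s=sense();print(s['tcp_pos'],s['contact_force'])
```

```text
[ 0.54075822 -0.12638427  0.15626483] [ 0.04838153 -0.51125645 -0.76142722]
```

Lowering past the stem tip in small steps (tip reached at TCP z ≈ 0.145).

step_arm:
  commands:
    - [[1,0,-0.03,-0.5,0],[1,0,0,-0.5,0],[1,0,0,-0.4,0],[1,0,0,-0.3,0],[1,0,0,0,0]]

```text
time: 8.02
tcp_pos: [0.54, -0.127, 0.1377]
orientation: [-0.001, 0.707, 0.707, -0.0]
contact_force: [-0.8, 1.4, -0.5]
width: 0.303
grasp_force: 59.0
```

step_arm:
  commands:
    - [[1,0,0,-0.5,0],[1,0,0,-0.5,0],[1,0,0,-0.4,0],[1,0,0,-0.2,0],[1,0,0,0,0]]

```text
time: 8.43
tcp_pos: [0.5402, -0.1271, 0.1221]
orientation: [-0.0, 0.707, 0.707, -0.0]
contact_force: [-0.1, -0.7, -0.9]
width: 0.299
grasp_force: 59.1
```

step_arm:
  commands:
    - [[1,0,0,-0.15,0],[1,0,0,-0.15,0],[1,0,0,-0.1,0],[1,0,0,0,0]]

```text
time: 8.77
tcp_pos: [0.5405, -0.1273, 0.1187]
orientation: [-0.0, 0.707, 0.707, -0.0]
contact_force: [0.5, 0.3, -0.5]
width: 0.302
grasp_force: 59.1
```

step_arm:
  commands:
    - [[1,0,0,-0.1,0],[1,0,0,0,0],[0.2,0,0,0,0],[-0.4,0,0,0,0],[-1,0,0,0,0],[-1,0,0,0,0],[-1,0,0,0,0],[-1,0,0,0,0],[-1,0,0,2,0],[-1,0,0,4,0],[-1,0,0,4,0],[-1,0,0,4,0],[-1,0,0,2,0],[-1,0,0,0,0],[-1,0,0,0,0]]

```text
time: 10.02
tcp_pos: [0.5414, -0.1276, 0.2798]
orientation: [0.002, 0.707, 0.707, 0.001]
contact_force: [-0.4, 0.4, -0.1]
width: 0.997
grasp_force: 0.0
```

Run:
```python
from m import *
s=sense();print(s['tcp_pos'],s['contact_force'],s['width'])
f=wrist('w5');p=proj(f,[.5404,-.1283,.145])[0];u,v=p.astype(int);print(p)
c=f['pixels'][max(v-60,0):v+60,u-75:u+75,::-1];cv2.imwrite('pics/w5c.png',cv2.resize(c,None,fx=5,fy=5,interpolation=2));print(u-75,max(v-60,0))
```

```text
[ 0.54141596 -0.127612    0.27982235] [-0.37624074  0.38061904 -0.13030273] 0.9970572570359996
[259.65859758 174.48920869]
184 114
```

View pics/w5c.png

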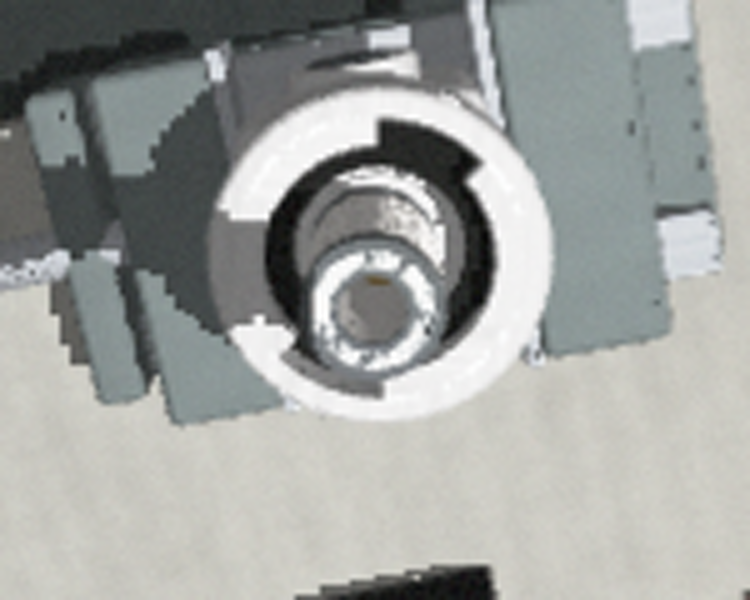

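The element stands upright over the stem: its top ring is at crop (376,308), 1 mm from the prediction. The collar is centred at (380,253) with slots at the top (380,120)-(480,165) and bottom (285,350)-(383,395). Next I fly to the bowl at yaw 17° and compute a second mouth measurement.

step_arm:
  commands:
    - [[-1,0,1,0,-3],[-1,-0.2,2.5,0,-6],[-1,-0.4,3.6,0,-7],[-1,-0.4,3.6,0,-7],[-1,-0.4,3.6,0,-7],[-1,-0.4,3.6,0,-7],[-1,-0.4,3.6,0,-7],[-1,-0.4,3.6,0,-7],[-1,-0.4,3.6,0,-7],[-1,-0.4,2.5,-1,-7],[-1,-0.3,1,-1,-5],[-1,0,0,-1,-3],[-1,0,0,0,0],[-1,0,0,0,0]]

```text
time: 11.23
tcp_pos: [0.5033, 0.1866, 0.2454]
orientation: [0.0, 0.987, 0.163, -0.002]
contact_force: [0.6, -0.2, 0.2]
width: 0.997
grasp_force: 0.0
```

Run:
```python
from m import *
f=load('w5');print('mouth',onz(f,184+380.5/5-.5,114+253.5/5-.5,.110),'el',onz(f,184+376/5-.5,114+308/5-.5,.145))
c=onz(f,184+380.5/5-.5,114+253.5/5-.5,.110)
for p in[(380,120),(480,165),(285,350),(383,395)]:
    d=onz(f,184+p[0]/5-.5,114+p[1]/5-.5,.110)-c;print(np.rad2deg(np.arctan2(d[1],d[0])),np.hypot(d[0],d[1]))
s=sense();print(s['tcp_pos'],s['orientation'])
f=wrist('w6');g=f['pixels'];hsv=cv2.cvtColor(g,cv2.COLOR_RGB2HSV)
p=proj(f,[.5045,.1978,.088])[0];u,v=p.astype(int);print(p)
mm=cv2.inRange(hsv,(12,100,80),(30,255,255));n,l,st,ce=cv2.connectedComponentsWithStats(mm)
for i in range(1,n):
    if st[i,4]>8: print('brass',ce[i],st[i,4],onz(f,*ce[i],.098))
c=g[max(v-50,0):v+50,u-50:u+50,::-1];cv2.imwrite('pics/w6c.png',cv2.resize(c,None,fx=6,fy=6,interpolation=2));print(u-50,max(v-50,0))
```

```text
mouth [ 0.54046905 -0.12630565  0.11      ] el [ 0.53947796 -0.12890862  0.145     ]
90.26946128006584 0.028604570784830877
42.390984544220174 0.028385012598854224
-133.97667080117392 0.030040160958379664
-88.95144229714715 0.031998450514752905
[0.50326991 0.18657493 0.24544778] [ 1.65182259e-04  9.86690142e-01  1.62594396e-01 -2.36638707e-03]
[249.60376252 161.73028941]
brass [179.38461538 121.53846154] 13 [0.52269969 0.27433142 0.098     ]
brass [249.35714286 161.42857143] 28 [0.50698916 0.19853717 0.098     ]
199 111
```

View pics/w6c.png

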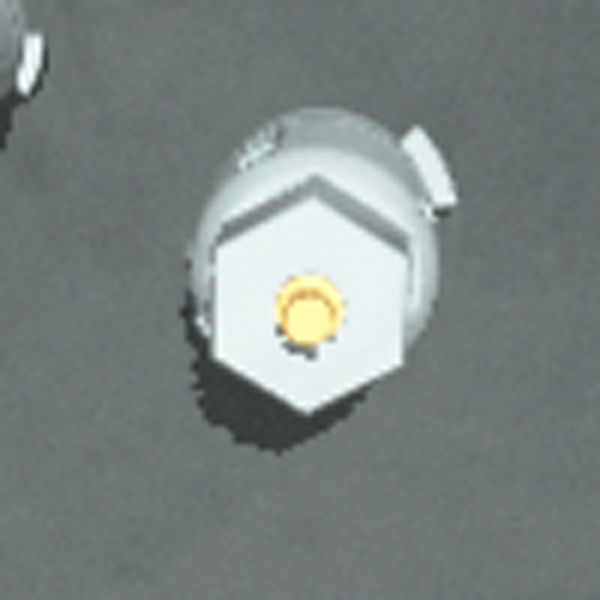

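The crop shows the large bowl's hexagon with corners (315,195), (408,248), (403,362), (308,415), (212,358) and (217,248), the nipple at (310,313) and a lug at (430,168).

Run:
```python
from m import *
f=load('w6')
pts=np.array([(315,195),(408,248),(403,362),(308,415),(212,358),(217,248)])/6+[199,111]-.5
W=np.array([onz(f,*p,.088) for p in pts]);c=W.mean(0);d=W-c;an=np.arctan2(d[:,1],d[:,0])
print('hex',c,'corner mod60',np.rad2deg(np.angle(np.exp(6j*an).mean()))/6,np.hypot(d[:,0],d[:,1]).mean())
for p in[(412,130),(455,205)]:
    l=onz(f,*(np.array(p)/6+[199,111]-.5),.009)-c;print('lug',np.rad2deg(np.arctan2(l[1],l[0])),np.hypot(l[0],l[1]))
f=load('w5');mouth(f,.5404,-.1275);mouth(f,.5404,-.1275,thr=100)
```

```text
hex [0.50505247 0.19729106 0.088     ] corner mod60 17.115239133751285 0.019144620618200364
lug -25.393612854065054 0.027513536217981163
lug -63.51559637386933 0.028682867403499082
[ 0.5402644  -0.12815487  0.02500894] 218 [(45, True), (92, False), (163, True), (206, False), (226, True), (272, False)]
[25.2 25.1 25.2 25.  25.1 30.7 30.8 30.9 30.7 30.4 24.9 24.9 25.  24.9
 24.9 25.  25.7 33.9 33.9 33.9 33.9 27.6 24.4 30.  30.2 30.4 30.4 30.5
 25.5 24.5 25.1 25.  24.9 24.7 25.1 25. ]
[ 0.54000257 -0.12831356  0.0246792 ] 254 [(45, True), (90, False)]
[24.9 24.9 25.  24.9 25.  30.5 30.6 30.6 30.5 25.5 24.5 24.5 24.5 24.4
 24.5 24.5 24.8 25.  24.8 24.9 24.6 24.4 23.3 26.7 26.7  0.   0.   0.
  0.   0.   0.  23.4 24.1 24.1 24.7 24.8]
```

step_arm:
  commands:
    - [[-1,0.17,0.6,-2,-1.8],[-1,0,0.48,-3.5,0],[-1,0,0,-3.5,0],[-1,0,0,-3.5,0],[-1,0,0,-2.5,0],[-1,0,0,-1,0],[-1,0,0,0,0],[-1,0,0,0,0]]

```text
time: 11.95
tcp_pos: [0.5072, 0.1973, 0.0888]
orientation: [-0.0, 0.989, 0.146, 0.0]
contact_force: [0.6, -0.3, -0.2]
width: 0.996
grasp_force: 0.0
```

Run:
```python
from m import *
s=sense();q=s['orientation'];print(s['tcp_pos'],s['contact_force'],np.rad2deg(2*np.arctan2(q[2],q[1])))
```

```text
[0.50716039 0.19729465 0.08879958] [ 0.57155273 -0.30471841 -0.1808825 ] 16.779191330304716
```

step_arm:
  commands:
    - [[-1,-0.2,0,-1.2,0],[-1,0,0,-1,0],[-1,0,0,0,0],[-1,0,0,0,0]]

```text
time: 12.28
tcp_pos: [0.504, 0.1975, 0.0656]
orientation: [0.0, 0.989, 0.146, -0.0]
contact_force: [0.6, -0.1, 0.7]
width: 0.999
grasp_force: 0.0
```

step_arm:
  commands:
    - [[0,0,0,0,0],[0,0,0,0,0],[0,0,0,0,0],[1,0,0,0,0],[1,0,0,0,0],[1,0,0,0,0],[1,0,0,0,0],[1,0,0,0,0]]

```text
time: 12.95
tcp_pos: [0.5049, 0.1977, 0.0665]
orientation: [-0.0, 0.989, 0.146, 0.001]
contact_force: [0.6, -0.4, 4.7]
width: 0.382
grasp_force: 60.2
```

step_arm:
  commands:
    - [[1,0,0,1,0],[1,0,0,3,0],[1,0,0,4,0],[1,0,0,4,0],[1,0.2,-1,4,3],[1,0.3,-2,2,7],[1,0.3,-3.4,0,7],[1,0.3,-3.4,0,7],[1,0.3,-3.4,0,7],[1,0.3,-3.4,0,7],[1,0.3,-3.4,0,7],[1,0.3,-3.4,0,7],[1,0.3,-3.4,0,7],[1,0.3,-2.5,0,7],[1,0.3,-1.8,0,7],[1,0.3,-0.9,0,7],[1,0,0,0,7],[1,0,0,0,7],[1,0,0,0,0],[1,0,0,0,0]]

```text
time: 14.62
tcp_pos: [0.5387, -0.1181, 0.2455]
orientation: [-0.001, 0.576, 0.818, -0.0]
contact_force: [-0.4, -0.3, -1.5]
width: 0.384
grasp_force: 60.2
```

```bash
cat > st.py <<'E'
from h import *
s=sense();q=s['orientation'];print(s['tcp_pos'].round(4),s['contact_force'].round(1),s['ft_torque'].round(2),'yaw',np.rad2deg(2*np.arctan2(q[2],q[1])).round(2),s['width'].round(3) if hasattr(s['width'],'round') else s['width'])
E
python3 st.py
```

```text
[ 0.5387 -0.1181  0.2455] [-0.4 -0.3 -1.5] [-0.03  0.01 -0.01] yaw 109.71 0.38441130078854635
```

step_arm:
  commands:
    - [[1,0.1,-0.5,0,6],[1,0.05,-0.5,0,6],[1,0,0,0,6],[1,0,0,-1,0.3],[1,0,0,-1,0],[1,0,0,0,0],[1,0,0,0,0]]

```text
time: 15.2
tcp_pos: [0.5396, -0.1276, 0.2241]
orientation: [-0.002, 0.438, 0.899, -0.0]
contact_force: [-0.7, 0.3, -1.1]
width: 0.38
grasp_force: 60.2
```

```bash
python3 st.py
```

```text
[ 0.5396 -0.1276  0.2241] [-0.7  0.3 -1.1] [ 0.   -0.03  0.01] yaw 128.07 0.38041363091186947
```

step_arm:
  commands:
    - [[1,0.06,-0.06,-1,0],[1,0,0,-1,0],[1,0,0,-1,0],[1,0,0,-0.7,0],[1,0,0,-0.4,0],[1,0,0,0,0],[1,0,0,0,0]]

```text
time: 15.78
tcp_pos: [0.5411, -0.1288, 0.1846]
orientation: [-0.0, 0.437, 0.9, -0.0]
contact_force: [0.9, -0.2, -2.7]
width: 0.383
grasp_force: 60.2
```

```bash
python3 st.py
```

```text
[ 0.5411 -0.1288  0.1846] [ 0.9 -0.2 -2.7] [ 0.01 -0.02  0.  ] yaw 128.22 0.38317743836880186
```

step_arm:
  commands:
    - [[1,-0.05,0.03,-0.3,0],[1,0,0,-0.3,0],[1,0,0,-0.2,0],[1,0,0,-0.2,0],[1,0,0,0,0]]

```text
time: 16.2
tcp_pos: [0.5411, -0.1287, 0.1747]
orientation: [0.0, 0.437, 0.9, 0.0]
contact_force: [1.2, 0.0, -3.4]
width: 0.382
grasp_force: 60.0
```

```bash
python3 st.py
```

```text
[ 0.5411 -0.1287  0.1747] [ 1.2  0.  -3.4] [-0.18 -0.5   0.03] yaw 128.22 0.38206821860135326
```

step_arm:
  commands:
    - [[1,-0.04,0.03,-0.1,0],[1,0,0,-0.15,0],[1,0,0,-0.1,0],[1,0,0,-0.1,0],[1,0,0,0,0]]

```text
time: 16.62
tcp_pos: [0.541, -0.1285, 0.1707]
orientation: [0.001, 0.437, 0.9, 0.0]
contact_force: [4.7, -1.5, -1.5]
width: 0.386
grasp_force: 60.3
```

```bash
python3 st.py
```

```text
[ 0.541  -0.1285  0.1707] [ 4.7 -1.5 -1.5] [-0.24 -0.88 -0.04] yaw 128.23 0.38597035146323927
```

step_arm:
  commands:
    - [[1,0.08,-0.03,0,0],[1,0,0,-0.1,0],[1,0,0,-0.1,0],[1,0,0,0,0]]

```text
time: 16.95
tcp_pos: [0.5412, -0.1286, 0.1682]
orientation: [0.0, 0.437, 0.9, 0.0]
contact_force: [3.4, -0.7, -1.2]
width: 0.382
grasp_force: 60.3
```

```bash
python3 st.py
```

```text
[ 0.5412 -0.1286  0.1682] [ 3.4 -0.7 -1.2] [-0.33 -0.8   0.01] yaw 128.23 0.381550746721165
```

step_arm:
  commands:
    - [[1,0.06,-0.02,-0.1,0],[1,0,0,-0.1,0],[1,0,0,-0.1,0],[1,0,0,-0.1,0],[1,0,0,0,0]]

```text
time: 17.37
tcp_pos: [0.5417, -0.1288, 0.1649]
orientation: [0.0, 0.437, 0.9, -0.0]
contact_force: [1.5, -0.4, 4.2]
width: 0.387
grasp_force: 61.1
```

```bash
python3 st.py
```

```text
[ 0.5417 -0.1288  0.1649] [ 1.5 -0.4  4.2] [-0.13 -0.04 -0.07] yaw 128.23 0.386804481468788
```

The spring is felt as expected and the lugs are in the slots. Pressing on.

step_arm:
  commands:
    - [[1,0.03,0,-0.1,0],[1,0,0,-0.1,0],[1,0,0,-0.1,0],[1,0,0,-0.1,0],[1,0,0,-0.1,0],[1,0,0,0,0]]

```text
time: 17.87
tcp_pos: [0.542, -0.1289, 0.1609]
orientation: [0.0, 0.437, 0.9, -0.0]
contact_force: [-1.0, 0.2, 11.1]
width: 0.382
grasp_force: 61.9
```

```bash
python3 st.py
```

```text
[ 0.542  -0.1289  0.1609] [-1.   0.2 11.1] [-0.02  0.58 -0.02] yaw 128.24 0.3822079147172778
```

step_arm:
  commands:
    - [[1,-0.02,0,-0.1,0],[1,0,0,-0.1,0],[1,0,0,0,0]]

```text
time: 18.12
tcp_pos: [0.5421, -0.129, 0.1594]
orientation: [0.0, 0.437, 0.9, -0.0]
contact_force: [-2.9, 0.6, 13.4]
width: 0.386
grasp_force: 62.2
```

```bash
python3 st.py
```

```text
[ 0.5421 -0.129   0.1594] [-2.9  0.6 13.4] [ 0.01  0.72 -0.05] yaw 128.24 0.38624990020379457
```

step_arm:
  commands:
    - [[1,-0.06,0.02,-0.03,-2],[1,0,0,0,-4],[1,0,0,0,-4],[1,0,0,0,-4],[1,0,0,0,0]]

```text
time: 18.53
tcp_pos: [0.5423, -0.1294, 0.1597]
orientation: [0.002, 0.545, 0.839, -0.0]
contact_force: [-0.8, -1.3, 12.2]
width: 0.38
grasp_force: 62.0
```

```bash
python3 st.py
```

```text
[ 0.5423 -0.1294  0.1597] [-0.8 -1.3 12.2] [-0.21  0.29 -0.09] yaw 114.02 0.37951369583678807
```

step_arm:
  commands:
    - [[1,-0.02,0.03,-0.06,-3],[1,0,0,-0.02,-5],[1,0,0,0,-5],[1,0,0,0,-5],[1,0,0,0,-5],[1,0,0,0,0]]

```text
time: 19.03
tcp_pos: [0.5419, -0.1292, 0.1589]
orientation: [0.002, 0.701, 0.713, 0.0]
contact_force: [-1.2, -0.0, 14.1]
width: 0.388
grasp_force: 62.2
```

```bash
python3 st.py
```

```text
[ 0.5419 -0.1292  0.1589] [-1.2 -0.  14.1] [-0.22  0.47 -0.15] yaw 90.96 0.387600479899787
```

step_arm:
  commands:
    - [[1,-0.03,0.03,0,-5],[1,0,0,0,-6],[1,0,0,0,-6],[1,0,0,0,-6],[1,0,0,0,-6],[1,0,0,0,-3],[1,0,0,0,0]]

```text
time: 19.62
tcp_pos: [0.5413, -0.1285, 0.1587]
orientation: [0.001, 0.87, 0.493, 0.0]
contact_force: [-2.4, -0.9, 14.8]
width: 0.384
grasp_force: 62.2
```

```bash
python3 st.py
```

```text
[ 0.5413 -0.1285  0.1587] [-2.4 -0.9 14.8] [-0.06  0.65 -0.14] yaw 59.06 0.38446781739026265
```

step_arm:
  commands:
    - [[1,0,0,0,-3],[1,0,0,0,-2],[1,0,0,0,-2],[1,0,0,0,0],[1,0,0,0,0]]

```text
time: 20.03
tcp_pos: [0.5414, -0.1285, 0.1588]
orientation: [0.001, 0.898, 0.44, 0.001]
contact_force: [-2.1, -1.9, 14.6]
width: 0.385
grasp_force: 62.2
```

```bash
python3 st.py
```

```text
[ 0.5414 -0.1285  0.1588] [-2.1 -1.9 14.6] [-0.04  0.61 -0.13] yaw 52.21 0.38547280239046056
```

step_arm:
  commands:
    - [[1,0,0,0,-1],[1,0,0,0,-1],[1,0,0,0,0]]

```text
time: 20.28
tcp_pos: [0.5413, -0.1286, 0.1588]
orientation: [0.001, 0.906, 0.424, 0.0]
contact_force: [-1.7, -1.3, 14.4]
width: 0.386
grasp_force: 62.1
```

```bash
python3 st.py
```

```text
[ 0.5413 -0.1286  0.1588] [-1.7 -1.3 14.4] [-0.1   0.69  0.16] yaw 50.21 0.38598700971744226
```

The wall is felt (the turning moment reversed), so I back off a little and let the spring lift the lugs into the pockets.

step_arm:
  commands:
    - [[1,0,0,0,2],[1,0,0,0.1,0],[1,0,0,0.1,0],[1,0,0,0.1,0],[1,0,0,0.1,0],[1,0,0,0,0]]

```text
time: 20.78
tcp_pos: [0.5416, -0.1285, 0.1623]
orientation: [0.001, 0.898, 0.44, 0.001]
contact_force: [0.5, -0.5, 8.9]
width: 0.382
grasp_force: 61.5
```

```bash
python3 st.py
```

```text
[ 0.5416 -0.1285  0.1623] [ 0.5 -0.5  8.9] [-0.21  0.    0.1 ] yaw 52.24 0.3817521536480424
```

step_arm:
  commands:
    - [[1,0,0,0.1,0],[1,0,0,0.03,0],[1,0,0,0,0]]

```text
time: 21.03
tcp_pos: [0.5415, -0.1285, 0.163]
orientation: [0.001, 0.898, 0.44, 0.001]
contact_force: [0.9, -1.6, 6.2]
width: 0.383
grasp_force: 61.3
```

```bash
python3 st.py
```

```text
[ 0.5415 -0.1285  0.163 ] [ 0.9 -1.6  6.2] [-0.28 -0.2   0.1 ] yaw 52.24 0.38336554145092594
```

step_arm:
  commands:
    - [[1,0,0,0.05,0],[1,0,0,0,0],[0.2,0,0,0,0],[-0.4,0,0,0,0],[-1,0,0,0,0],[-1,0,0,0,0],[-1,0,0,0,0],[-1,0,0,0,0],[-1,0,0,1,0],[-1,0,0,3,0],[-1,0,0,4,0],[-1,0,0,4,0],[-1,0,0,2,0],[-1,0,0,0,0],[-1,0,0,0,0]]

```text
time: 22.28
tcp_pos: [0.5416, -0.1282, 0.3048]
orientation: [0.002, 0.898, 0.44, 0.001]
contact_force: [0.1, -0.1, -0.5]
width: 1.0
grasp_force: 0.0
```

```bash
python3 st.py
python3 - <<'E'
from h import *
f=wrist('w7');g=f['pixels'];hsv=cv2.cvtColor(g,cv2.COLOR_RGB2HSV)
mm=cv2.inRange(hsv,(12,100,80),(30,255,255));n,l,st,ce=cv2.connectedComponentsWithStats(mm)
for i in range(1,n):
    if st[i,4]>8: print('brass',ce[i],st[i,4],onz(f,*ce[i],.195))
# hexagon top (z .1845): bright contour around the predicted point
p=proj(f,[.5404,-.1284,.1845])[0];print(p);u,v=p.astype(int)
c=cv2.cvtColor(g[v-60:v+60,u-60:u+60],cv2.COLOR_RGB2GRAY)
k=cv2.Canny(cv2.GaussianBlur(c,(3,3),0),30,80)
for thr in (180,200,215,225):
    m=cv2.threshold(c,thr,255,0)[1];n,l,st,ce=cv2.connectedComponentsWithStats(m)
    for i in range(1,n):
        if 600<st[i,4]<6000:
            x=(l==i).astype(np.uint8);cs=cv2.findContours(x,0,1)[0][0];h=cv2.convexHull(cs);ap=cv2.approxPolyDP(h,4,True)[:,0]
            W=np.array([onz(f,q[0]+u-60,q[1]+v-60,.1845) for q in ap]);ct=W.mean(0);d=W-ct
            print(thr,st[i],len(ap),ct.round(4),np.rad2deg(np.arctan2(d[:,1],d[:,0])).round(0),(np.hypot(d[:,0],d[:,1])*1e3).round(1))
E
```

```text
[ 0.5416 -0.1282  0.3048] [ 0.1 -0.1 -0.5] [ 0.01 -0.02 -0.04] yaw 52.23 0.9997924009995145
brass [259.37301587 177.81746032] 126 [ 0.54247352 -0.12599968  0.195     ]
[259.14829722 178.0665794 ]
180 [   0   10  120  110 5531] 7 [ 0.5351 -0.1347  0.1845] [   2.  -47. -103. -176.  173.   74.   48.] [68.4 56.1 54.2 77.7 66.8 50.1 53.7]
200 [   0   10  120  110 5332] 7 [ 0.5347 -0.1361  0.1845] [   3.  -45. -104. -174.  178.   74.   51.] [68.3 55.2 52.4 72.2 72.2 51.5 54.9]
215 [ 29  11  65  55 832] 6 [ 0.559  -0.1146  0.1845] [ 103.   53.  -24.  -68. -102.  151.] [28.4 22.1 22.7 25.2 30.  34.7]
225 [ 30  11  62  55 776] 7 [ 0.5588 -0.1105  0.1845] [  85.   28.  -20.  -68. -102.  158.  121.] [22.8 19.  22.2 28.1 33.5 31.8 26.6]
```

Run:
```python
from h import *
a=grab_frame('scene');b=load('w7');P=[.541,-.128,.195]
u,v=proj(a,[P])[0].astype(int);hsv=cv2.cvtColor(a['pixels'],cv2.COLOR_RGB2HSV)[v-20:v+20,u-20:u+20]
m=cv2.inRange(hsv,(12,90,80),(32,255,255));M=cv2.moments(m,True);print(M['m00'],proj(a,[P])[0])
if M['m00']:
    x=np.array([M['m10'],M['m01']])/M['m00']+[u-20,v-20];print(x)
    o1,d1=ray(a,*x);o2,d2=ray(b,259.4,177.8)
    t=np.linalg.lstsq(np.c_[d1,-d2],o2-o1,rcond=None)[0];print(o1+d1*t[0],o2+d2*t[1])
```

```text
9.0 [324.50185271 106.90264707]
[323.33333333 108.66666667]
[ 0.54293745 -0.1263006   0.18999207] [ 0.54172202 -0.12703542  0.1903601 ]
```

The triangulated nipple centre is at z = 0.190, and a locked bowl should give 0.1905. Handing in.

```bash
python3 -c "
from workcell import close_job
print(close_job())"
```

```text
the job is handed in; nothing more can be done
None
```

I put the filter back together and handed the job in at about 22 s of the 72 s allowed: the element is on its seat and the bowl is over it, turned until I felt the end wall and lifted by the spring into its lock. The bowl's measured height matches the locked position to about 1 mm; the job was accepted without returning a verdict.

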